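# Find the socket that fits the banding wheel's nut

## Robot

A 7-joint arm with a two-finger parallel gripper is mounted at the origin on the work surface; the furniture and walls round the work are solid. World frame = base frame: x ahead of the robot, y to its left, z up, the work surface at z = 0. Lengths are in m, angles in rad, forces in N, time in s.
With the tool pointing down it reaches from about 0.425 to 0.95 m from the base axis. Payload 4.7 kg.
Tool frame: the origin (TCP) lies between the finger pads; the fingertips stand 8 mm ahead of it and the grasp point (between the pads) lies 11 mm behind it; z points along the fingers, y is the line along which they close (so a half turn about z gives the same grasp; the last joint's range is limited). The gripper opens to 87 mm and grips with 3 to 60 N. Pads are 19 mm wide; open, the fingers measure 117 mm over their backs; the gripper's body (75 mm by 190 mm) begins 51 mm behind the grasp point.
Start: joints at [-1.365, 0.469, -0.049, 1.532, 0.024, 1.141, -0.082], TCP at [0.157, 0.657, 0.207] pointing down, gripper open.
Joint ranges: [-2.59, 2.59], [-0.33, 1.99], [-1.39, 1.29], [0.1, 2.45], [-1.04, 4.18], [0.21, 1.99], [-2.66, 2.66]. Speed limits (rad/s): [2.57, 2.57, 3.14, 3.14, 3.14, 3.14, 3.14].

## Interface

Orientations are given as a unit quaternion [x, y, z, w].
In Python, from workcell import bot, camera, camera_model, spotter gives the robot as it stands.
- The arm moves only by the tool play_rows, never from a script. Its argument "targets" is a list that holds one entry, the list of rows, each a list of 4 numbers: the shift along the tool's x, y, z in units of 50 mm (1.0 is 50 mm), then the turn about the tool's z in units of 10 degrees (1.0 is 10 degrees). In form: [[[dx, dy, dz, turn], ...]]. A call has 1 to 12 rows; each row is the pose to reach, as a shift and turn from the pose commanded when the call began, along the tool's axes at that moment; what a row does not reach only later rows make up. A row lasts 1/8 s, in which the tool goes at most 62.5 mm and 10.7 degrees, less where a joint would pass 70% of its speed; a pose out of reach is approached as far as the arm can. A call with a gripper value outside its range is refused whole. "hand" is the opening, from 0 (shut) to 1 (fully open), set as the call begins (left out, the last holds). The fingers move at their own pace and stop on an object; "newtons" is the grip in N (left out, the last holds). Time passes only in rows, so rows that repeat a pose let the fingers close. It gives the time, the measured TCP pose, the force, the opening and the grip force at its end, in the units of the state.
- bot.observe(): the state, without advancing time (a new reading comes with each control period).
- camera(name): name is "scene" or "top" or "wrist"; returns the picture (480x640x3 uint8, red, green, blue); there is no depth.
- camera_model(name): a dict with "K" (3x3 intrinsics, pixels), "rvec" (rotation vector, rad) and "tvec" (3), from world to camera coordinates, as OpenCV has them; the wrist camera has in their place "hand_eye" (4x4, takes a point from camera to tool coordinates, whose origin is the TCP and whose axes are the flange's). Camera axes: x right, y down, z forward; pixel columns grow to the right and rows downward; lengths in m; the calibration is good to about 2 mm. A picture is of the moment at which its call begins: read the wrist's pose just before it. camera_model takes no time and is no camera call.
- bot.job_done(): hands the job in; it is judged then, once.
Trained networks look in the newest picture that a camera, given by its name, has taken for a name from the list of things; names that differ only in an ending like _2 or _b are one class to them, and where a whole thing is asked for, a point or a joint stands for the part that bears it (a point fixed in the world has none). Each returns a list of dicts, best first, with "score" (0 to 1); they miss things now and then, are a little off and sometimes report something else, mostly with a low value. They report only what shows in the picture. A call takes as long as a camera call. They do not tell look-alikes from the thing itself.
- spotter.trace(camera, label): "pixels" (480x640 bool, what is visible of it) and "extent" ([left, top, right, bottom] in pixels, round what is visible of it).
The state is a dict: "t": time; "joint_positions": joint angles; "qd": joint speeds; "effort": joint torques, N m; "tool_pos": TCP position; "eef_rot": TCP orientation; "contact_force": force on the tool from outside, world axes, zero at the start; "wrist_torque": the same for the moment, N m; "grip_width": finger opening in m; "gripper_force": force on a finger pad.
Only numpy, scipy, OpenCV 4.12 (cv2) and the standard library are available. Lean on these libraries where they do the work, as an engineer would, in place of code of your own. Each camera call takes 0.05 s, during which the arm holds its last target. There are 200 camera calls.

## Task

The turntable is off the banding wheel and the hex nut on its grey base is to be tightened next: try the three sockets from the wooden board on the nut, one after another, until you find the one that goes on. Set any that does not fit back down upright on the board or the table, let go of it, and knock no socket over and leave the other things where they are. Finish with the fitting socket pushed fully down over the nut, straight, and still gripped in the hand: the program ends while holding it there.

Things in the scene. Friction and masses are not known exactly. Their poses are not given: they have to be found in the camera images.
- socket_a_grip (a point): steel socket, one of three alike outside, mouth down: round body 40 mm across, 34 mm high, with a flat upright grip bar on top, 14 thick x 36 long x 46 mm high (80 mm in all, 0.1 to 0.2 kg). Point: bar's centre, on the axis, 57 mm above the mouth. z up, x across the bar's thickness (pinch along x), y along it. Six-sided bore 24 mm deep; two of its flats face +x and -x. Its bore size is not known.
- socket_b_grip (a point): steel socket, one of three alike outside, mouth down: round body 40 mm across, 34 mm high, with a flat upright grip bar on top, 14 thick x 36 long x 46 mm high (80 mm in all, 0.1 to 0.2 kg). Point: bar's centre, on the axis, 57 mm above the mouth. z up, x across the bar's thickness (pinch along x), y along it. Six-sided bore 24 mm deep; two of its flats face +x and -x. Its bore size is not known.
- socket_c_grip (a point): steel socket, one of three alike outside, mouth down: round body 40 mm across, 34 mm high, with a flat upright grip bar on top, 14 thick x 36 long x 46 mm high (80 mm in all, 0.1 to 0.2 kg). Point: bar's centre, on the axis, 57 mm above the mouth. z up, x across the bar's thickness (pinch along x), y along it. Six-sided bore 24 mm deep; two of its flats face +x and -x. Its bore size is not known.
- nut (a point): centre of the underside of the only hex nut, on a fixed grey cast wheel base 120 mm across. 24 mm across flats (two face +x and -x), 16 mm high, top chamfered; a stud 13 mm across stands 5 mm above it. Point: 50 mm above the table, level with the 47 mm washer under the nut, where a fitting socket's mouth lands (bar centre then 57 mm above this point); a wrong socket stops over 10 mm higher. z up.
- socket_board: fixed wooden board, 110 x 250 x 8 mm, with the sockets standing on it in random order; origin: centre of its underside, long side along y. One socket's bore is 26 mm across flats and fits the nut when in line with it to about 1 mm and 8 degrees (repeats every 60); the other two, 21 and 18 mm, stop on the nut's top. Only trying tells which is which.
- bowl_mid (a point): blue-grey pottery bowl, 112 mm across, 50 mm high, a bystander; point 25 mm above the table on its axis
- jar_mid (a point): screw-cap jar, 47 mm across, 60 mm high, a bystander; point 30 mm above the table on its axis
- wood_stamp_mid (a point): turned wooden stamp standing upright, 26 mm across, 67 mm high, a bystander; point 33 mm above the table on its axis
- plaster_mould_mid (a point): white plaster mould block, 62 x 51 x 24 mm, a bystander; point 10 mm above the table on its axis
Things that resemble listed ones, but are neither listed nor needed, are in the scene too. What is shaped like the part that bears socket_b_grip but orange or purple is not meant.

How it is judged:
At the end, for the whole second after the job is handed in: One socket is fully over the nut (axes within 4 mm, bar centre under 61 mm above the nut's underside, upright within 0.1 rad, at rest), gripped with over 1 N; the other two stand upright within 0.1 rad, at rest, on board or table, not touched by the fingers ((((horizontal distance between socket_a_grip and nut below 0.004 m and z of socket_a_grip in the frame of nut below 0.061 m and angle between socket_a_grip's own z axis and vertical below 0.1 rad and contact force between the fingers and socket_a above 1 N and linear speed of socket_a below 0.02 m/s) and (angle between socket_b_grip's own z axis and vertical below 0.1 rad and height (world z) of socket_b_grip below 0.069 m and linear speed of socket_b below 0.02 m/s and contact force between the fingers and socket_b below 0.1 N) and (angle between socket_c_grip's own z axis and vertical below 0.1 rad and height (world z) of socket_c_grip below 0.069 m and linear speed of socket_c below 0.02 m/s and contact force between the fingers and socket_c below 0.1 N)) or ((horizontal distance between socket_b_grip and nut below 0.004 m and z of socket_b_grip in the frame of nut below 0.061 m and angle between socket_b_grip's own z axis and vertical below 0.1 rad and contact force between the fingers and socket_b above 1 N and linear speed of socket_b below 0.02 m/s) and (angle between socket_a_grip's own z axis and vertical below 0.1 rad and height (world z) of socket_a_grip below 0.069 m and linear speed of socket_a below 0.02 m/s and contact force between the fingers and socket_a below 0.1 N) and (angle between socket_c_grip's own z axis and vertical below 0.1 rad and height (world z) of socket_c_grip below 0.069 m and linear speed of socket_c below 0.02 m/s and contact force between the fingers and socket_c below 0.1 N)) or ((horizontal distance between socket_c_grip and nut below 0.004 m and z of socket_c_grip in the frame of nut below 0.061 m and angle between socket_c_grip's own z axis and vertical below 0.1 rad and contact force between the fingers and socket_c above 1 N and linear speed of socket_c below 0.02 m/s) and (angle between socket_a_grip's own z axis and vertical below 0.1 rad and height (world z) of socket_a_grip below 0.069 m and linear speed of socket_a below 0.02 m/s and contact force between the fingers and socket_a below 0.1 N) and (angle between socket_b_grip's own z axis and vertical below 0.1 rad and height (world z) of socket_b_grip below 0.069 m and linear speed of socket_b below 0.02 m/s and contact force between the fingers and socket_b below 0.1 N)))); the arm keeps its last pose, push and grip.
It fails at once if a socket is knocked or tipped over (more than 0.6 rad) (angle between any of socket_a_grip, socket_b_grip, socket_c_grip's own z axis and vertical above 0.6 rad).
It fails at once if a bystander (bowl, jar, wooden stamp, plaster mould) is moved more than 20 mm (distance of any of bowl_mid, jar_mid, wood_stamp_mid, plaster_mould_mid from where it was at the start of the episode above 0.02 m).
It also fails if it takes over 72 s, if anything falls off the work surface, if the arm or the gripper's body presses on something with over 40 N, if the wrist force passes 120 N, or if a joint passes its speed limit or range.

## Working session

There is one attempt and no reset: what is moved stays moved. The work goes in short steps, Python scripts to look and compute and a tool call to move; the robot and the scene stay as the last step left them, time stands still between calls to the robot, and variables do not carry over. Pictures are saved under pics/ and viewed, at most 10 in all, crops included, and the job is handed in when it is done.

Besides the shell and the picture viewer there is one more tool, called in YAML: its name, and indented under it one key for each argument. play_rows: Moves the arm, as the interface text tells. Its arguments: {"type":"object","properties":{"targets":{"type":"array","items":{"type":"array","items":{"type":"array","items":{"type":"number"}}}},"hand":{"type":"number"},"newtons":{"type":"number"}},"required":["targets"]}

```bash
mkdir -p pics; ls; cat > h.py <<'E'
import numpy as np, cv2, sys
from workcell import bot, camera, camera_model, spotter
from scipy.spatial.transform import Rotation as R
def cam(name, s=None):
    m=camera_model(name); K=np.array(m["K"],float)
    if "rvec" in m:
        r=cv2.Rodrigues(np.array(m["rvec"],float))[0]; t=np.array(m["tvec"],float).ravel()
        return K,r,t
    T=np.eye(4); T[:3,:3]=R.from_quat(s["eef_rot"]).as_matrix(); T[:3,3]=s["tool_pos"]
    T=np.linalg.inv(T@np.array(m["hand_eye"])); return K,T[:3,:3],T[:3,3]
def ray(c,uv,z):
    K,r,t=c; o=-r.T@t; d=r.T@np.linalg.inv(K)@np.array([uv[0],uv[1],1.]); return o+d*(z-o[2])/d[2]
def proj(c,p):
    K,r,t=c; q=K@(r@np.array(p,float)+t); return q[:2]/q[2]
def save(img,n): cv2.imwrite("pics/"+n,cv2.cvtColor(img,cv2.COLOR_RGB2BGR))
E
python3 - <<'E'
from h import *
s=bot.observe(); print(s["t"],s["tool_pos"],R.from_quat(s["eef_rot"]).as_matrix().round(3),s["grip_width"])
a=camera("top"); b=camera("scene")
save(a,"top0.png"); save(b,"scene0.png")
c=cam("top")
print("campos",-c[1].T@c[2])
for l in ["socket_a_grip","nut","socket_board","bowl_mid","jar_mid","wood_stamp_mid","plaster_mould_mid"]:
    for d in spotter.trace("top",l)[:5]:
        e=d["extent"]; m=np.argwhere(d["pixels"]).mean(0)[::-1] if d["pixels"].any() else None
        print(l,round(d["score"],2),e,m, None if m is None else ray(c,m,0.05).round(3))
E
```

```text
pics
0.0 [0.15686486 0.6558579  0.20639573] [[-0.973  0.233 -0.   ]
 [ 0.233  0.973 -0.002]
 [-0.    -0.002 -1.   ]] 0.08700883798904652
campos [0.38582863 0.06154456 1.47720789]
socket_a_grip 0.69 [336.5, 228.7, 380.8, 275.1] [357.52776005 252.26738992] [ 0.58  -0.044  0.05 ]
socket_a_grip 0.47 [273.4, 286.2, 288.6, 300.2] [282.67204301 293.88709677] [0.48  0.149 0.05 ]
nut 0.77 [336.4, 228.4, 382.6, 274.9] [357.91751957 252.08368453] [ 0.581 -0.045  0.05 ]
socket_board 0.93 [204.0, 268.5, 301.6, 309.5] [251.92249925 288.38810454] [0.496 0.226 0.05 ]
bowl_mid 0.74 [311.6, 159.4, 355.1, 198.8] [330.23908216 176.49370836] [0.781 0.018 0.05 ]
jar_mid 0.67 [228.3, 186.9, 246.1, 212.9] [236.43103448 199.85862069] [0.727 0.263 0.05 ]
wood_stamp_mid 0.46 [447.8, 294.2, 465.8, 301.0] [455.09174312 297.52293578] [ 0.458 -0.285  0.05 ]
plaster_mould_mid 0.9 [425.4, 229.2, 445.7, 255.2] [436.56102362 242.21850394] [ 0.6   -0.247  0.05 ]
```

```bash
python3 - <<'E'
import cv2
a=cv2.imread("pics/top0.png")[140:340,180:480]; cv2.imwrite("pics/top0c.png",cv2.resize(a,None,fx=2.6,fy=2.6,interpolation=cv2.INTER_CUBIC))
E
```

```text
(no output)
```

View pics/scene0.png

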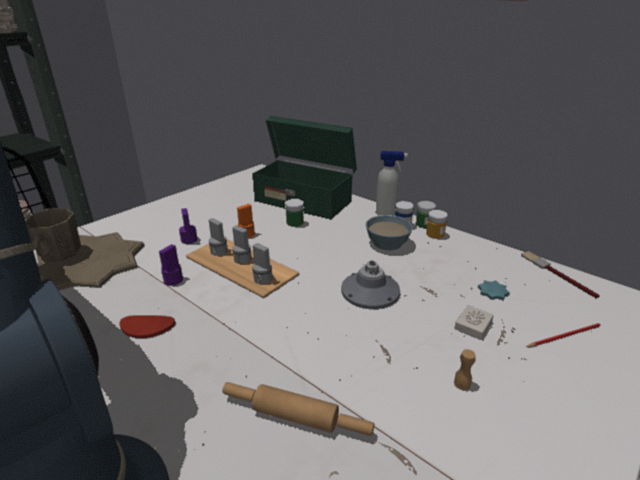

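View pics/top0c.png

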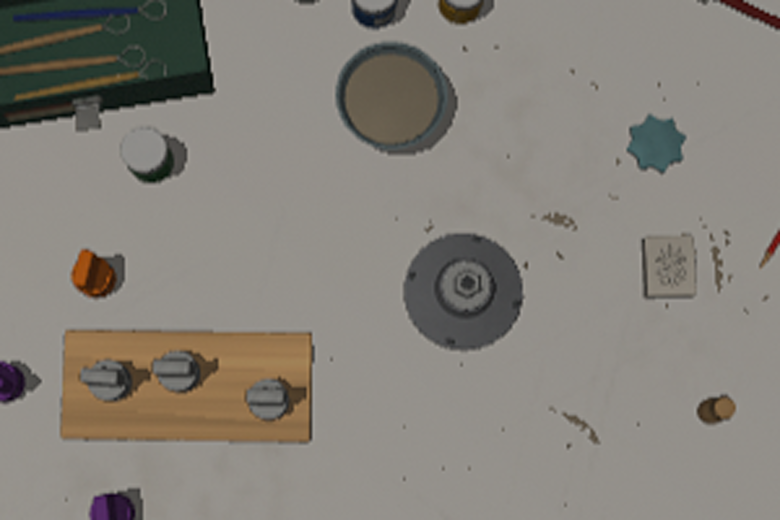

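The scene shows three grey sockets on the board, with orange and purple look-alikes beside it. In the top crop the bars are at about (103,377), (175,367) and (268,397), and the nut is at (467,285).

```bash
python3 - <<'E'
from h import *
c=cam("top")
for n,p,z in [("L",(103,377),.088),("M",(175,367),.088),("R",(268,397),.088),("nut",(467,285),.068)]:
    print(n,ray(c,(180+p[0]/2.6,140+p[1]/2.6),z).round(3))
m=camera_model("wrist"); print(np.array(m["hand_eye"]).round(3),np.array(m["K"]).round(0))
s=bot.observe(); M=R.from_quat(s["eef_rot"]).as_matrix()
for t in [(.47,.21,.29)]: print((M.T@(np.array(t)-s["tool_pos"])/.05).round(2))
E
```

```text
L [0.504 0.302 0.088]
M [0.511 0.233 0.088]
R [0.48  0.145 0.088]
nut [ 0.584 -0.049  0.068]
[[ 0.001 -0.954 -0.299  0.081]
 [ 1.     0.001 -0.    -0.001]
 [ 0.001 -0.299  0.954 -0.178]
 [ 0.     0.     0.     1.   ]] [[333.   0. 320.]
 [  0. 333. 238.]
 [  0.   0.   1.]]
[-8.17 -7.23 -1.65]
```

play_rows:
  targets:
    - [[-0.8, -0.75, -0.9, 0.7], [-1.7, -1.55, -0.9, 1.4], [-2.6, -2.4, -0.9, 2.1], [-3.5, -3.2, -0.9, 2.8], [-4.4, -4.05, -0.9, 3.5], [-5.3, -4.9, -0.9, 4.2], [-6.2, -5.7, -0.9, 4.9], [-7.1, -6.55, -0.9, 5.6], [-8.0, -7.4, -0.9, 6.3], [-8.9, -8.2, -0.9, 7.0], [-9.85, -9.1, -0.9, 7.65], [-9.85, -9.1, -0.9, 7.65]]
  hand: 1
  newtons: 30

```text
t: 1.95
tool_pos: [0.5322, 0.0938, 0.2529]
eef_rot: [0.71, 0.704, -0.0, 0.001]
contact_force: [-1.0, 1.1, -0.6]
grip_width: 0.0872
gripper_force: 0.0
```

```bash
python3 - <<'E'
from h import *
s=bot.observe(); a=camera("wrist"); save(a,"w1.png")
M=R.from_quat(s["eef_rot"]).as_matrix();print(s["t"],s["tool_pos"],M.round(3),s["joint_positions"],s["contact_force"]); c=cam("wrist",s)
for l in ["socket_a_grip","nut","socket_board"]:
    for d in spotter.trace("wrist",l)[:5]: print(l,round(d["score"],2),d["extent"])
E
```

```text
1.95 [0.53218741 0.09377695 0.25294964] [[ 0.009  1.     0.002]
 [ 1.    -0.009 -0.002]
 [-0.002  0.002 -1.   ]] [-0.67718432  0.21706589  0.5060518   1.82009188 -0.11289598  1.1318587
 -0.14216008] [-1.04976677  1.09907304 -0.55868814]
socket_a_grip 0.74 [257.2, 141.6, 292.3, 181.3]
nut 0.69 [475.5, 228.6, 568.1, 297.6]
socket_board 0.81 [241.6, 0.4, 342.3, 192.3]
```

View pics/w1.png

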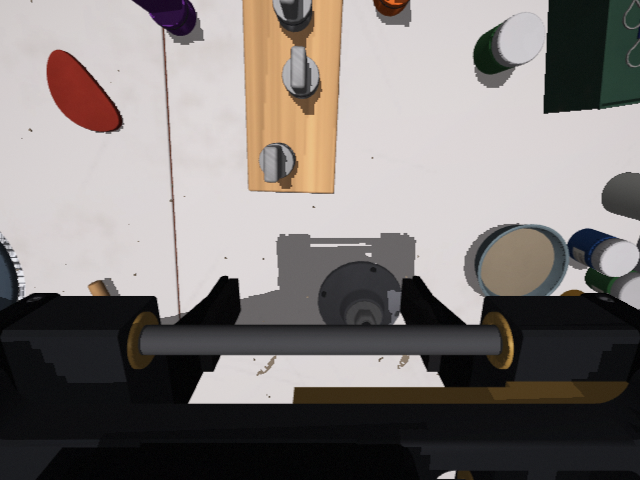

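The wrist view shows sockets at (272,160), (300,72) and (293,8), and the nut at (363,315), partly hidden. I'll move so that it's in view.

play_rows:
  targets:
    - [[-1.0, 0.3, 0.3, 0], [-2.0, 0.6, 0.6, 0], [-3.0, 0.8, 0.9, 0], [-3.9, 1.0, 1.0, 0], [-3.9, 1.0, 1.0, 0], [-3.9, 1.0, 1.0, 0]]

```text
t: 2.9
tool_pos: [0.5803, -0.0931, 0.2022]
eef_rot: [0.706, 0.708, 0.0, -0.001]
contact_force: [-0.4, 0.6, -0.9]
grip_width: 0.0868
gripper_force: 0.0
```

```bash
python3 - <<'E'
from h import *
s=bot.observe(); a=camera("wrist"); save(a,"w2.png")
c=cam("wrist",s); p=proj(c,(.584,-.049,.066)); print(s["tool_pos"],s["qd"].__abs__().max() if hasattr(s["qd"],"__abs__") else "",p)
u,v=p.round().astype(int); y0=max(v-75,0); x0=u-100; k=a[y0:y0+150,x0:x0+200]; print(x0,y0)
save(cv2.resize(k,None,fx=4,fy=4,interpolation=cv2.INTER_CUBIC),"w2c.png")
E
```

```text
[ 0.58034071 -0.09306913  0.20222134] 0.01715257694663768 [322.89520688 176.45808388]
223 101
```

View pics/w2c.png

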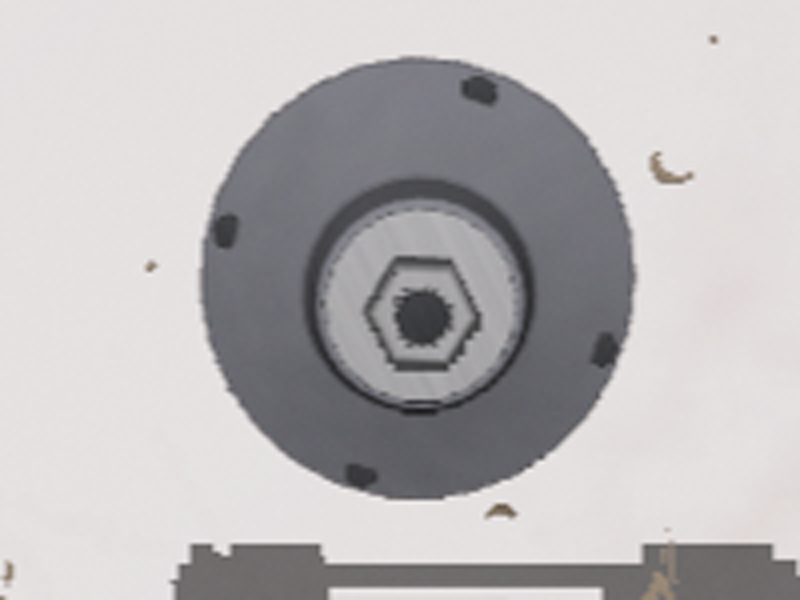

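The nut's hexagon runs from (365,312) to (480,318) in the crop, with flats facing the image's top and bottom (world ±y). The stud is at (422,317) and the washer centre at (420,302).

```bash
python3 - <<'E'
from h import *
s=bot.observe(); c=cam("wrist",s)
f=lambda x,y,z: ray(c,(223+(x-1.5)/4,101+(y-1.5)/4),z)
print("stud",f(422,317,.071),"washer",f(420,302.5,.05),"nut mid",f(422,312,.058),"base",f(418,277,.0))
V=np.array([f(*p,.058) for p in [(365,312),(400,257),(448,259),(480,318),(460,368),(388,366)]])
C=V.mean(0); a=np.degrees(np.arctan2(*(V-C)[:,1::-1].T)); print(C,a, (a%60))
M=R.from_quat(s["eef_rot"]).as_matrix()
print((M.T@(np.array([.48,.145-.05,.202])-s["tool_pos"])/.05).round(2))
E
```

```text
stud [ 0.58887392 -0.05108478  0.071     ] washer [ 0.58886013 -0.05024827  0.05      ] nut mid [ 0.5891822  -0.05156198  0.058     ] base [ 0.58937332 -0.04904068  0.        ]
[ 0.58955201 -0.05198252  0.058     ] [ 178.59266901  113.34346576   66.42856263   -3.92980299  -55.24900938
 -123.81152147] [58.59266901 53.34346576  6.42856263 56.07019701  4.75099062 56.18847853]
[ 3.76 -1.99  0.01]
```

play_rows:
  targets:
    - [[1.0, -0.4, -0.5, 0], [2.0, -0.8, -1.0, 0], [3.0, -1.2, -1.0, 0], [4.0, -1.6, -1.0, 0], [4.7, -1.8, -1.0, 0], [4.7, -1.8, -1.0, 0], [4.7, -1.8, -1.0, 0]]

```text
t: 3.82
tool_pos: [0.4898, 0.1399, 0.2527]
eef_rot: [0.706, 0.708, 0.0, 0.0]
contact_force: [0.6, 0.1, -0.5]
grip_width: 0.087
gripper_force: 0.0
```

```bash
python3 - <<'E'
from h import *
s=bot.observe(); a=camera("wrist"); save(a,"w3.png")
print(s["t"],s["tool_pos"],s["eef_rot"])
save(cv2.resize(a[0:240,220:420],None,fx=2.5,fy=2.5,interpolation=cv2.INTER_CUBIC),"w3c.png")
E
```

```text
3.825 [0.48978216 0.13989061 0.25266929] [7.06135357e-01 7.08076846e-01 1.70904494e-04 8.87139881e-05]
```

View pics/w3c.png

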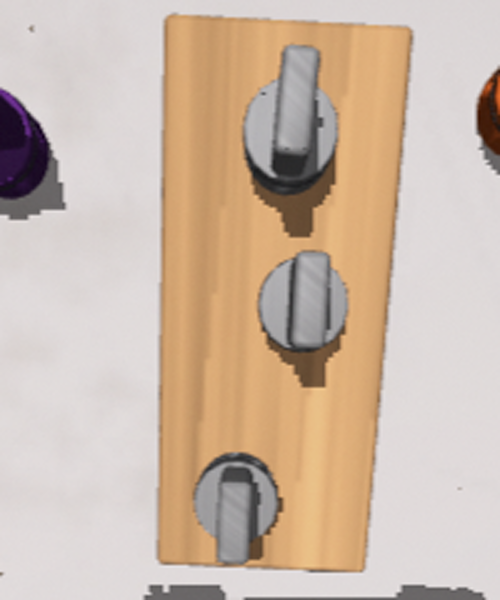

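The top faces of the bars in the crop are centred at about (297,98), (312,300) and (235,521). All three sockets stand upright.

```bash
cat > q.json <<'E'
{"L":[[285,47],[320,47],[311,152],[273,150]],"M":[[301,252],[329,252],[326,347],[294,347]],"R":[[219,480],[252,480],[250,562],[218,562]]}
E
python3 - <<'E'
from h import *
import json
s=bot.observe(); c=cam("wrist",s); Q=json.load(open("q.json")); M=R.from_quat(s["eef_rot"]).as_matrix()
for k,q in Q.items():
    P=np.array([ray(c,(220+(x-.75)/2.5,(y-.75)/2.5),.088) for x,y in q]); C=P.mean(0)
    d=(P[0]+P[1]-P[2]-P[3])/2; w=(P[1]+P[2]-P[0]-P[3])/2
    print(k,C.round(4),"bar dir",np.degrees(np.arctan2(d[1],d[0])).round(1),np.linalg.norm(d).round(4),np.linalg.norm(w).round(4))
    print("  move",(M.T@(np.append(C[:2],.057)-s["tool_pos"])/.05).round(2))
# body circles z .042
for k,(x,y) in {"L":(290,128),"M":(303,303),"R":(236,500)}.items(): print(k,ray(c,(220+x/2.5,y/2.5),.042).round(4))
E
```

```text
L [0.5079 0.3026 0.088 ] bar dir 84.5 0.0335 0.0133
  move [3.27 0.36 3.91]
M [0.5151 0.234  0.088 ] bar dir 88.2 0.0348 0.0117
  move [1.9  0.5  3.91]
R [0.4846 0.1464 0.088 ] bar dir 88.7 0.0351 0.0136
  move [ 0.15 -0.11  3.91]
L [0.5077 0.303  0.042 ]
M [0.5145 0.2343 0.042 ]
R [0.4847 0.1464 0.042 ]
```

play_rows:
  targets:
    - [[0.15, -0.1, 1.0, 0.15], [0.15, -0.1, 2.0, 0.15], [0.15, -0.1, 3.0, 0.15], [0.15, -0.1, 3.6, 0.15], [0.15, -0.1, 3.9, 0.15], [0.15, -0.1, 3.9, 0.15]]

```text
t: 4.62
tool_pos: [0.4852, 0.1461, 0.0571]
eef_rot: [0.716, 0.698, -0.001, -0.0]
contact_force: [0.4, 1.1, 0.4]
grip_width: 0.0867
gripper_force: 0.0
```

play_rows:
  targets:
    - [[0, 0, 0, 0], [0, 0, 0, 0], [0, 0, 0, 0], [0, 0, 0, 0], [0, 0, 0, 0], [0, 0, 0, 0]]
  hand: 0
  newtons: 30

```text
t: 5.38
tool_pos: [0.4851, 0.1469, 0.0574]
eef_rot: [0.716, 0.698, 0.0, -0.0]
contact_force: [-0.1, -0.0, 0.7]
grip_width: 0.0351
gripper_force: 0.0
```

play_rows:
  targets:
    - [[0, 0, 0, 0], [0, 0, 0, 0], [0, 0, 0, 0], [0, 0, 0, 0], [0, 0, 0, 0], [0, 0, 0, 0]]

```text
t: 6.12
tool_pos: [0.485, 0.1469, 0.0573]
eef_rot: [0.716, 0.698, -0.0, -0.0]
contact_force: [-0.4, -0.4, -2.6]
grip_width: 0.0139
gripper_force: 29.9
```

```bash
cat > mv.py <<'E'
from h import *
# usage: mv.py x y z pinchangle
x,y,z,a=map(float,sys.argv[1:5]); s=bot.observe(); M=R.from_quat(s["eef_rot"]).as_matrix()
cur=np.degrees(np.arctan2(M[1,1],M[0,1]))
print(s["t"],np.array(s["tool_pos"]).round(4),"pinch",cur.round(2),"w",s["grip_width"],"gf",s["gripper_force"],np.array(s["contact_force"]).round(1))
print("move",(M.T@(np.array([x,y,z])-s["tool_pos"])/.05).round(3),"turn",((cur-a)/10).round(2), "tilt",M[:,2].round(4))
E
python3 mv.py .589 -.0505 .15 -31
```

```text
6.125 [0.485  0.1469 0.0573] pinch -1.45 w 0.013935726533860184 gf 29.904789626598358 [-0.4 -0.4 -2.6]
move [-3.894  2.179 -1.854] turn 2.95 tilt [-2.e-04 -0.e+00 -1.e+00]
```

play_rows:
  targets:
    - [[0, 0, -0.9, 0], [0, 0, -1.85, 0], [-0.9, 0.5, -1.85, 0.75], [-1.8, 1.0, -1.85, 1.5], [-2.7, 1.5, -1.85, 2.2], [-3.5, 1.95, -1.85, 2.8], [-3.9, 2.18, -1.85, 2.95], [-3.9, 2.18, -1.85, 2.95], [-3.9, 2.18, -1.85, 2.95]]

```text
t: 7.25
tool_pos: [0.5885, -0.0494, 0.1495]
eef_rot: [0.87, 0.493, -0.0, -0.001]
contact_force: [-0.1, 0.4, -2.8]
grip_width: 0.0138
gripper_force: 29.9
```

```bash
python3 mv.py .589 -.0505 .125 -31; python3 - <<'E'
from h import *
s=bot.observe(); a=camera("wrist"); save(a,"w4.png"); c=cam("scene"); b=camera("scene"); u,v=proj(c,(.589,-.05,.09)).astype(int)
save(cv2.resize(b[v-60:v+60,u-80:u+80],None,fx=4,fy=4,interpolation=cv2.INTER_CUBIC),"s4c.png")
E
```

```text
7.25 [ 0.5885 -0.0494  0.1495] pinch -30.87 w 0.01383327865817922 gf 29.91837501525879 [-0.1  0.4 -2.8]
move [-0.013  0.021  0.489] turn 0.01 tilt [-0.0013  0.0012 -1.    ]
```

View pics/w4.png

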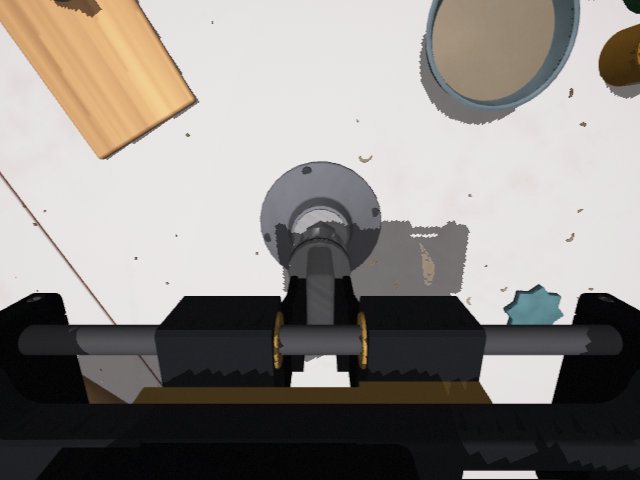

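The socket hangs straight above the nut at about (320,240).

play_rows:
  targets:
    - [[-0.01, 0.02, 0.2, 0], [-0.01, 0.02, 0.4, 0], [-0.01, 0.02, 0.55, 0], [-0.01, 0.02, 0.65, 0], [-0.01, 0.02, 0.7, 0], [-0.01, 0.02, 0.75, 0], [-0.01, 0.02, 0.75, 0]]

```text
t: 8.22
tool_pos: [0.5895, -0.0518, 0.1127]
eef_rot: [0.87, 0.493, -0.0, -0.0]
contact_force: [-0.9, 1.9, 2.1]
grip_width: 0.0138
gripper_force: 30.0
```

play_rows:
  targets:
    - [[0, 0, 0.04, 0], [0, 0, 0.08, 0], [0, 0, 0.08, 0], [0, 0, 0.08, 0]]

```text
t: 8.72
tool_pos: [0.5915, -0.052, 0.1118]
eef_rot: [0.87, 0.493, 0.002, 0.0]
contact_force: [-3.7, 0.9, 17.3]
grip_width: 0.014
gripper_force: 30.4
```

play_rows:
  targets:
    - [[0.02, 0.04, 0.0, 0], [0.04, 0.02, 0.02, 0.4], [0.0, 0.04, 0.02, 0.0], [0.0, 0.0, 0.02, -0.4], [0.04, 0.04, 0.02, -0.4], [0.02, 0.03, 0.02, 0], [0.02, 0.03, 0.02, 0]]

```text
t: 9.6
tool_pos: [0.5932, -0.0519, 0.1113]
eef_rot: [0.87, 0.493, 0.002, 0.0]
contact_force: [-5.4, 1.0, 20.2]
grip_width: 0.0142
gripper_force: 30.7
```

play_rows:
  targets:
    - [[0, 0, -0.1, 0], [0, 0, -0.4, 0], [0, 0, -0.8, 0], [0, 0, -0.8, 0]]

```text
t: 10.1
tool_pos: [0.5932, -0.0521, 0.1492]
eef_rot: [0.87, 0.493, 0.002, 0.001]
contact_force: [0.5, -0.8, -3.0]
grip_width: 0.014
gripper_force: 29.8
```

```bash
python3 mv.py .485 .1469 .0575 -1.45; python3 - <<'E'
from h import *
s=bot.observe(); a=camera("wrist"); c=cam("wrist",s); b=camera("scene")
w=cv2.resize(a[150:370,220:420],None,fx=2,fy=2,interpolation=cv2.INTER_CUBIC)
u,v=proj(cam("scene"),(.589,-.05,.1)).astype(int)
d=cv2.resize(b[v-55:v+55,u-50:u+50],(400,440),interpolation=cv2.INTER_CUBIC); save(np.hstack([w,d]),"w5.png")
E
```

```text
10.1 [ 0.5932 -0.0521  0.1492] pinch -30.96 w 0.013992949662575147 gf 29.788009822368622 [ 0.5 -0.8 -3. ]
move [ 2.295 -3.911  1.822] turn -2.95 tilt [ 4.6e-03 -3.0e-04 -1.0e+00]
```

View pics/w5.png

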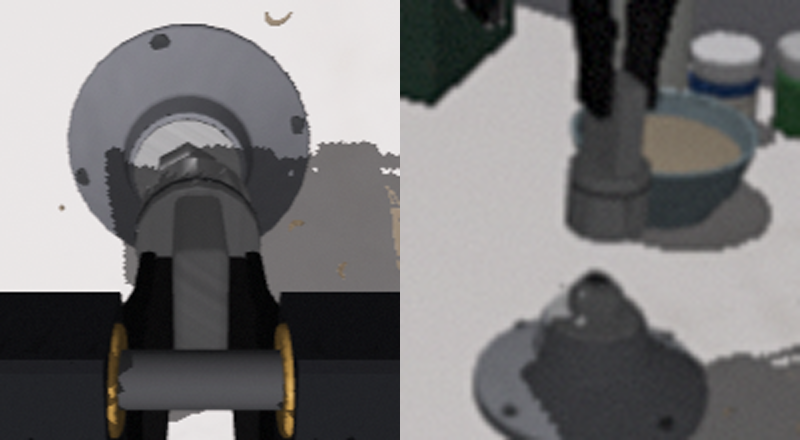

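```bash
python3 mv.py .589 -.0505 .118 -31
```

```text
10.2 [ 0.5915 -0.0516  0.1472] pinch -30.95 w 0.013763450315639246 gf 29.788067936897278 [-0.   0.  -2.2]
move [-0.007 -0.054  0.584] turn 0.01 tilt [ 1.e-04  0.e+00 -1.e+00]
```

play_rows:
  targets:
    - [[0, -0.05, 0.2, 0], [0, -0.05, 0.4, 0], [0, -0.05, 0.55, 0], [0, -0.05, 0.6, 0], [0, -0.05, 0.65, 0], [0, -0.05, 0.69, 0], [0, -0.05, 0.72, 0], [0, -0.05, 0.72, 0]]

```text
t: 11.2
tool_pos: [0.5899, -0.0507, 0.1121]
eef_rot: [0.87, 0.493, 0.001, 0.0]
contact_force: [0.1, -1.0, 1.6]
grip_width: 0.0142
gripper_force: 29.8
```

play_rows:
  targets:
    - [[0, 0, 0.03, 0], [0, 0, 0.06, 0.3], [0, 0, 0.06, -0.3], [0.02, 0, 0.06, 0], [-0.02, 0, 0.06, 0], [0, 0.02, 0.06, 0], [0, -0.02, 0.06, 0], [0, 0, 0.06, 0]]

```text
t: 12.2
tool_pos: [0.591, -0.0507, 0.1116]
eef_rot: [0.87, 0.493, 0.002, 0.0]
contact_force: [-4.2, 0.7, 16.8]
grip_width: 0.0138
gripper_force: 30.2
```

play_rows:
  targets:
    - [[0, 0, -0.2, 0], [0, 0, -0.5, 0], [0, 0, -0.8, 0], [0, 0, -0.8, 0], [0, 0, -0.8, 0]]

```text
t: 12.82
tool_pos: [0.5891, -0.0502, 0.1482]
eef_rot: [0.87, 0.493, -0.0, -0.0]
contact_force: [-1.0, -0.3, -2.1]
grip_width: 0.0137
gripper_force: 29.8
```

```bash
python3 mv.py .485 .1469 .0585 -1.45
```

```text
12.825 [ 0.5891 -0.0502  0.1482] pinch -30.94 w 0.013726725847551545 gf 29.81431692838669 [-1.  -0.3 -2.1]
move [ 2.311 -3.811  1.795] turn -2.95 tilt [-6.e-04  3.e-04 -1.e+00]
```

play_rows:
  targets:
    - [[0.6, -1.0, 0, -0.8], [1.2, -2.0, 0, -1.6], [1.8, -3.0, 0, -2.4], [2.31, -3.81, 0, -2.95], [2.31, -3.81, 0, -2.95], [2.31, -3.81, 0.8, -2.95], [2.31, -3.81, 1.4, -2.95], [2.31, -3.81, 1.7, -2.95], [2.31, -3.81, 1.78, -2.95], [2.31, -3.81, 1.78, -2.95]]

```text
t: 14.08
tool_pos: [0.4862, 0.1464, 0.0599]
eef_rot: [0.716, 0.698, 0.0, 0.0]
contact_force: [-0.7, -0.2, -1.5]
grip_width: 0.0139
gripper_force: 30.0
```

```bash
python3 mv.py .485 .1469 .0573 -1.45
```

```text
14.075 [0.4862 0.1464 0.0599] pinch -1.5 w 0.013856363576565249 gf 29.9849072098732 [-0.7 -0.2 -1.5]
move [ 0.009 -0.024  0.052] turn -0.0 tilt [ 1.e-03  3.e-04 -1.e+00]
```

play_rows:
  targets:
    - [[0, 0, 0.02, 0], [0, 0, 0.04, 0], [0, 0, 0.05, 0], [0, 0, 0.05, 0]]

```text
t: 14.58
tool_pos: [0.4856, 0.1468, 0.0572]
eef_rot: [0.716, 0.698, 0.0, 0.0]
contact_force: [-0.1, 0.6, 0.7]
grip_width: 0.0139
gripper_force: 30.0
```

play_rows:
  targets:
    - [[0, 0, 0, 0], [0, 0, 0, 0], [0, 0, 0, 0], [0, 0, 0, 0], [0, 0, -0.6, 0], [0, 0, -1.2, 0], [0, 0, -1.8, 0], [0, 0, -1.8, 0]]
  hand: 1

```text
t: 15.58
tool_pos: [0.4871, 0.1472, 0.149]
eef_rot: [0.716, 0.698, 0.003, 0.001]
contact_force: [-0.6, 0.5, 0.7]
grip_width: 0.0835
gripper_force: 0.0
```

```bash
python3 mv.py .5150 .2342 .0573 -1.8
```

```text
15.575 [0.4871 0.1472 0.149 ] pinch -1.45 w 0.08352628521445325 gf 0.0 [-0.6  0.5  0.7]
move [1.749 0.507 1.841] turn 0.03 tilt [ 0.0045  0.0026 -1.    ]
```

play_rows:
  targets:
    - [[0.9, 0.27, 0, 0], [1.76, 0.54, 0, 0], [1.76, 0.54, 0.4, 0], [1.76, 0.54, 1.2, 0], [1.76, 0.54, 1.7, 0], [1.76, 0.54, 1.8, 0], [1.76, 0.54, 1.8, 0]]

```text
t: 16.45
tool_pos: [0.5146, 0.2338, 0.0567]
eef_rot: [0.716, 0.698, -0.0, -0.0]
contact_force: [0.0, -0.5, 0.2]
grip_width: 0.087
gripper_force: 0.0
```

play_rows:
  targets:
    - [[0, 0, 0, 0], [0, 0, 0, 0], [0, 0, 0, 0], [0, 0, 0, 0], [0, 0, 0, 0], [0, 0, 0, 0], [0, 0, 0, 0], [0, 0, 0, 0], [0, 0, 0, 0], [0, 0, 0, 0], [0, 0, 0, 0]]
  hand: 0

```text
t: 17.82
tool_pos: [0.5144, 0.2339, 0.0568]
eef_rot: [0.716, 0.698, -0.0, -0.0]
contact_force: [0.2, 1.1, -0.9]
grip_width: 0.0134
gripper_force: 29.9
```

```bash
python3 mv.py .589 -.0505 .15 -31
```

```text
17.825 [0.5144 0.2339 0.0568] pinch -1.45 w 0.0134420250990283 gf 29.93396669626236 [ 0.2  1.1 -0.9]
move [-5.648  1.634 -1.864] turn 2.96 tilt [-5.e-04 -2.e-04 -1.e+00]
```

play_rows:
  targets:
    - [[0, 0, -0.9, 0], [0, 0, -1.85, 0], [-0.9, 0.3, -1.85, 0.0], [-1.8, 0.6, -1.85, 0.4], [-2.7, 0.85, -1.85, 1.1], [-3.6, 1.1, -1.85, 1.8], [-4.5, 1.4, -1.85, 2.4], [-5.3, 1.6, -1.85, 2.9], [-5.65, 1.63, -1.85, 2.96], [-5.65, 1.63, -1.85, 2.96], [-5.65, 1.63, -1.85, 2.96]]

```text
t: 19.2
tool_pos: [0.5887, -0.0481, 0.149]
eef_rot: [0.87, 0.493, 0.0, -0.001]
contact_force: [0.2, -0.1, -1.3]
grip_width: 0.0137
gripper_force: 29.9
```

```bash
python3 mv.py .589 -.0505 .115 -31
```

```text
19.2 [ 0.5887 -0.0481  0.149 ] pinch -30.86 w 0.01373069616875948 gf 29.931980073451996 [ 0.2 -0.1 -1.3]
move [-0.039  0.031  0.681] turn 0.01 tilt [-9.0e-04  1.7e-03 -1.0e+00]
```

play_rows:
  targets:
    - [[0, 0, 0.2, 0], [0, 0, 0.4, 0], [0, 0, 0.55, 0], [0, 0, 0.62, 0], [0, 0, 0.66, 0], [0, 0, 0.7, 0], [0, 0, 0.75, 0], [0, 0, 0.75, 0]]

```text
t: 20.2
tool_pos: [0.5898, -0.0506, 0.1142]
eef_rot: [0.871, 0.492, 0.001, -0.0]
contact_force: [-2.3, 0.7, 10.3]
grip_width: 0.0136
gripper_force: 30.0
```

It stopped at the nut's top, with xy in line, so this one is wrong too. I'll put it back.

play_rows:
  targets:
    - [[0, 0, -0.2, 0], [0, 0, -0.5, 0], [0, 0, -0.8, 0], [0, 0, -0.8, 0], [0, 0, -0.8, 0]]

```text
t: 20.82
tool_pos: [0.5887, -0.0504, 0.1517]
eef_rot: [0.871, 0.492, -0.0, -0.0]
contact_force: [-0.1, -0.2, -2.6]
grip_width: 0.014
gripper_force: 29.9
```

```bash
python3 mv.py .5144 .2339 .058 -1.45
```

```text
20.825 [ 0.5887 -0.0504  0.1517] pinch -31.04 w 0.013992420125535403 gf 29.931682348251343 [-0.1 -0.2 -2.6]
move [ 4.105 -4.203  1.877] turn -2.96 tilt [-5.e-04  3.e-04 -1.e+00]
```

play_rows:
  targets:
    - [[0.7, -0.7, 0, -0.6], [1.4, -1.4, 0, -1.2], [2.1, -2.1, 0, -1.8], [2.8, -2.8, 0, -2.4], [3.5, -3.5, 0, -2.96], [4.1, -4.2, 0, -2.96], [4.1, -4.2, 0, -2.96], [4.1, -4.2, 0.8, -2.96], [4.1, -4.2, 1.5, -2.96], [4.1, -4.2, 1.8, -2.96], [4.1, -4.2, 1.87, -2.96], [4.1, -4.2, 1.87, -2.96]]

```text
t: 22.32
tool_pos: [0.5157, 0.2334, 0.0592]
eef_rot: [0.716, 0.698, 0.001, 0.0]
contact_force: [-0.0, -0.8, -2.3]
grip_width: 0.0134
gripper_force: 30.0
```

```bash
python3 mv.py .5144 .2339 .0568 -1.45
```

```text
22.325 [0.5157 0.2334 0.0592] pinch -1.48 w 0.013354698644262268 gf 29.96228814125061 [-0.  -0.8 -2.3]
move [ 0.01  -0.026  0.048] turn -0.0 tilt [ 1.4e-03  6.0e-04 -1.0e+00]
```

play_rows:
  targets:
    - [[0, 0, 0.02, 0], [0, 0, 0.03, 0], [0, 0, 0.04, 0], [0, 0, 0.04, 0]]

```text
t: 22.82
tool_pos: [0.515, 0.2336, 0.0567]
eef_rot: [0.716, 0.698, 0.0, -0.0]
contact_force: [-0.0, -0.1, -0.4]
grip_width: 0.014
gripper_force: 30.0
```

play_rows:
  targets:
    - [[0, 0, 0, 0], [0, 0, 0, 0], [0, 0, 0, 0], [0, 0, 0, 0], [0, 0, -0.6, 0], [0, 0, -1.2, 0], [0, 0, -1.8, 0], [0, 0, -1.8, 0], [0, 0, -1.8, 0]]
  hand: 1

```text
t: 23.95
tool_pos: [0.5142, 0.2333, 0.1458]
eef_rot: [0.716, 0.698, -0.001, -0.0]
contact_force: [0.1, 0.3, -0.1]
grip_width: 0.0857
gripper_force: 0.0
```

```bash
python3 mv.py .508 .3028 .0568 -5.5
```

```text
23.95 [0.5142 0.2333 0.1458] pinch -1.45 w 0.08565612260207968 gf 0.0 [ 0.1  0.3 -0.1]
move [ 1.388 -0.157  1.779] turn 0.41 tilt [-1.1e-03 -3.0e-04 -1.0e+00]
```

play_rows:
  targets:
    - [[0.7, -0.1, 0, 0.4], [1.38, -0.15, 0, 0.4], [1.38, -0.15, 0.4, 0.4], [1.38, -0.15, 1.2, 0.4], [1.38, -0.15, 1.7, 0.4], [1.38, -0.15, 1.77, 0.4], [1.38, -0.15, 1.77, 0.4]]

```text
t: 24.82
tool_pos: [0.5091, 0.3024, 0.0578]
eef_rot: [0.74, 0.673, -0.0, 0.0]
contact_force: [-0.4, 0.3, 0.4]
grip_width: 0.0867
gripper_force: 0.0
```

play_rows:
  targets:
    - [[0, 0, 0, 0], [0, 0, 0, 0], [0, 0, 0, 0], [0, 0, 0, 0], [0, 0, 0, 0], [0, 0, 0, 0], [0, 0, 0, 0], [0, 0, 0, 0], [0, 0, 0, 0], [0, 0, 0, 0], [0, 0, 0, 0]]
  hand: 0

```text
t: 26.2
tool_pos: [0.5089, 0.3025, 0.0578]
eef_rot: [0.74, 0.673, -0.0, -0.0]
contact_force: [0.2, -0.1, -1.6]
grip_width: 0.0136
gripper_force: 29.9
```

```bash
python3 mv.py .589 -.0505 .15 -31
```

```text
26.2 [0.5089 0.3025 0.0578] pinch -5.45 w 0.013551745692063494 gf 29.904529452323914 [ 0.2 -0.1 -1.6]
move [-6.877  2.264 -1.843] turn 2.55 tilt [-2.e-04 -1.e-04 -1.e+00]
```

play_rows:
  targets:
    - [[0, 0, -0.9, 0], [0, 0, -1.85, 0], [-1.0, 0.3, -1.85, 0.0], [-2.0, 0.7, -1.85, 0.4], [-3.0, 1.0, -1.85, 0.9], [-4.0, 1.3, -1.85, 1.4], [-5.0, 1.65, -1.85, 2.0], [-6.0, 2.0, -1.85, 2.5], [-6.88, 2.26, -1.85, 2.55], [-6.88, 2.26, -1.85, 2.55], [-6.88, 2.26, -1.85, 2.55], [-6.88, 2.26, -1.85, 2.55]]

```text
t: 27.7
tool_pos: [0.5887, -0.0487, 0.1501]
eef_rot: [0.869, 0.494, -0.0, -0.001]
contact_force: [0.9, 0.2, -1.6]
grip_width: 0.0136
gripper_force: 29.9
```

```bash
python3 mv.py .589 -.0505 .115 -31
```

```text
27.7 [ 0.5887 -0.0487  0.1501] pinch -30.8 w 0.013649715622635448 gf 29.90462064743042 [ 0.9  0.2 -1.6]
move [-0.029  0.025  0.703] turn 0.02 tilt [-6.e-04  1.e-03 -1.e+00]
```

play_rows:
  targets:
    - [[0, 0, 0.2, 0], [0, 0, 0.4, 0], [0, 0, 0.55, 0], [0, 0, 0.65, 0], [0, 0, 0.7, 0], [0, 0, 0.75, 0], [0, 0, 0.8, 0], [0, 0, 0.8, 0]]

```text
t: 28.7
tool_pos: [0.5887, -0.0513, 0.1105]
eef_rot: [0.87, 0.493, -0.0, 0.0]
contact_force: [-2.0, -0.7, -0.9]
grip_width: 0.0138
gripper_force: 29.9
```

No resistance, so it's going on. I'll press on to the seat at about 0.0998.

play_rows:
  targets:
    - [[0, 0, 0.06, 0], [0, 0, 0.12, 0], [0, 0, 0.17, 0], [0, 0, 0.21, 0], [0, 0, 0.24, 0], [0, 0, 0.24, 0], [0, 0, 0.24, 0]]

```text
t: 29.58
tool_pos: [0.5886, -0.0511, 0.0996]
eef_rot: [0.87, 0.493, -0.0, -0.0]
contact_force: [-4.4, -3.6, 8.1]
grip_width: 0.0136
gripper_force: 30.0
```

Seated, pressing with about 10 N. I'll check the final state before handing in.

play_rows:
  targets:
    - [[0, 0, 0, 0], [0, 0, 0, 0], [0, 0, 0, 0], [0, 0, 0, 0]]

```text
t: 30.08
tool_pos: [0.5886, -0.0511, 0.0996]
eef_rot: [0.87, 0.493, -0.0, -0.0]
contact_force: [-3.9, -2.0, 8.5]
grip_width: 0.0133
gripper_force: 30.0
```

```bash
python3 - <<'E'
from h import *
b=camera("scene"); save(cv2.resize(b[180:330,170:430],None,fx=3,fy=3,interpolation=cv2.INTER_CUBIC),"s9.png")
E
```

```text
(no output)
```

View pics/s9.png

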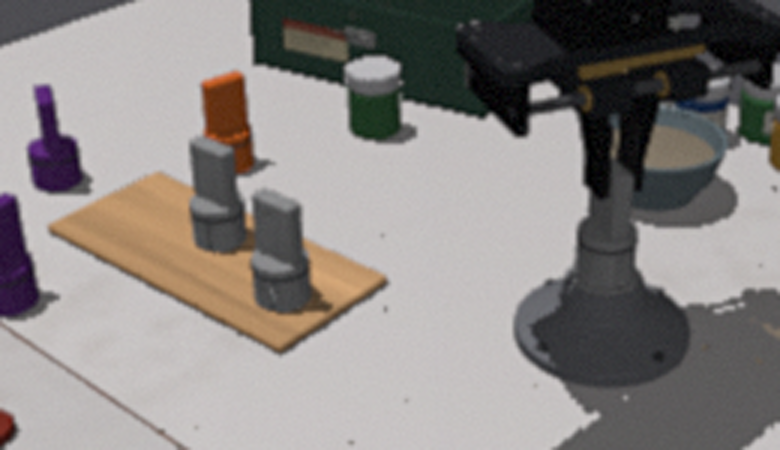

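The fitting socket is fully down over the nut at (607,260), still gripped. The other two stand upright on the board at (217,195) and (281,250).

```bash
python3 -c "
from workcell import bot
print(bot.job_done())"
```

```text
the job is handed in; nothing more can be done
None
```

I handed the job in at about 30 s with the third socket fully down on the nut and gripped at 30 N; the two that did not fit are back upright on the board, and no verdict came back.

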